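Sift the nuts out of the bobbins

TASK

Lift the sieve by its handle, lower it gently by its flanges onto the middle of the catch tray's two runners, and, keeping it level and resting lightly on the runners (never pressing hard), shake it side to side along them until all five small nuts have dropped into the tray. Then set the sieve with the three bobbins still in it back upright on its mat and let go; leave the screwdriver, oil bottle and reel alone.

Things in the scene. Friction and masses are not known exactly. Their poses are not given: they have to be found in the camera images.
- sieve: Open steel sifting basket with a fixed bail handle, loose, standing on the mat. Outside 116 (x) x 116 (y) x 33 mm high, walls 3 mm. Origin: centre of its underside; z up. About 0.4 kg (varies by a quarter) plus 0.11 kg of parts in it. Sieve, runners and parts are smooth metal, friction near 0.3.
- sieve_floor (a point): Middle of the sieve floor's upper face, 3 mm above the sieve's origin, axes as the sieve's. The floor, 110 x 110 mm inside, is five flat bars along x (at y = -51.5, -27.5, 0, 27.5, 51.5 mm; outer two 7 mm, others 14 mm wide) with four slots 13.5 mm wide between. Shaking along y moves the nuts off the bars into the slots; it takes brisk strokes of some 50 mm.
- flange (a point): Middle of the underside of the sieve's +x flange, at x = 68 mm, 30 mm above the sieve's origin. A like flange is at x = -68 mm. Each sticks out level from the basket wall to x = 78 mm, 116 mm long in y, 3 mm thick. The sieve hangs on the runners by them.
- bail (a point): Middle of the sieve's square handle bar, 14 x 14 mm, along the sieve's x over its middle, 100 mm above the sieve's origin, free for 100 mm of its length between two flat posts. Grip it across y, from above.
- tray: Open aluminium catch tray, fixed to the bench, 180 (x) x 250 (y) x 50 mm high, walls 3 mm. Origin: centre of its underside, on the bench; z up. Over it on posts stand two straight steel runners along its y, 250 mm long, 14 mm wide, centred at x = +-70 mm. The sieve goes with its x along the tray's x, either way round, basket between the runners (5 mm spare each side).
- runner_lowest (a point): Point 70 mm above the tray's origin: the lowest level of the runners' tops. Their height is adjustable: the tops may really stand anywhere from 0 to 60 mm above this point, both alike. That is not measured and must be found by touch. The runners are sprung: touched, they give about 1 mm per 5 N, 5 mm at most, then are solid.
- mat: Fixed black rubber mat on the bench, 200 (x) x 170 (y) x 4 mm thick, on which the sieve stands at the start. Origin: centre of its underside.
- nut0: Small dark steel nut, hexagonal, 10 mm across, 6 mm high, 10 g, lying flat on a floor bar of the sieve at the start; it drops through a slot when it slides off its bar. Origin: centre of its underside (may turn over).
- nut1: Small dark steel nut, hexagonal, 10 mm across, 6 mm high, 10 g, lying flat on a floor bar of the sieve at the start; it drops through a slot when it slides off its bar. Origin: centre of its underside (may turn over).
- nut2: Small dark steel nut, hexagonal, 10 mm across, 6 mm high, 10 g, lying flat on a floor bar of the sieve at the start; it drops through a slot when it slides off its bar. Origin: centre of its underside (may turn over).
- nut3: Small dark steel nut, hexagonal, 10 mm across, 6 mm high, 10 g, lying flat on a floor bar of the sieve at the start; it drops through a slot when it slides off its bar. Origin: centre of its underside (may turn over).
- nut4: Small dark steel nut, hexagonal, 10 mm across, 6 mm high, 10 g, lying flat on a floor bar of the sieve at the start; it drops through a slot when it slides off its bar. Origin: centre of its underside (may turn over).
- bobbin0: Aluminium bobbin, flanged spool 26 mm in diameter, 20 mm high, 20 g, standing in the sieve; too large for the slots. Origin: centre of its underside.
- bobbin1: Aluminium bobbin, flanged spool 26 mm in diameter, 20 mm high, 20 g, standing in the sieve; too large for the slots. Origin: centre of its underside.
- bobbin2: Aluminium bobbin, flanged spool 26 mm in diameter, 20 mm high, 20 g, standing in the sieve; too large for the slots. Origin: centre of its underside.
- screwdriver: Screwdriver lying on the bench, a bystander. Origin at its middle.
- oil_bottle: Small white oil bottle, 40 mm in diameter, 100 mm high, a bystander. Origin: centre of its underside.
- reel: Wooden thread reel, 34 mm in diameter, 46 mm high, a bystander. Origin: centre of its underside.

How it is judged:
On the way, in this order (a step that is already met when the one before it is completed fails the run):
1. the sieve rests by its flanges in the middle of the runners (within 25 mm along them), level, turned within 0.12 rad of the tray (contact force between sieve and tray above 0.3 N and angle between sieve's own z axis and vertical below 0.12 rad and x of sieve in the frame of tray between -0.008 and 0.008 m and y of sieve in the frame of tray between -0.025 and 0.025 m and z of sieve in the frame of tray between 0.034 and 0.104 m and angle between the x axis of sieve and the x axis of tray, either way round below 0.12 rad), for 0.2 s.
2. all five nuts lie in the tray while the sieve still rests level on the runners (contact force between sieve and tray above 0.3 N and angle between sieve's own z axis and vertical below 0.12 rad and x of sieve in the frame of tray between -0.008 and 0.008 m and y of sieve in the frame of tray between -0.066 and 0.066 m and z of sieve in the frame of tray between 0.034 and 0.104 m and x of nut0 in the frame of tray between -0.088 and 0.088 m and y of nut0 in the frame of tray between -0.123 and 0.123 m and z of nut0 in the frame of tray between -0.002 and 0.025 m and x of nut1 in the frame of tray between -0.088 and 0.088 m and y of nut1 in the frame of tray between -0.123 and 0.123 m and z of nut1 in the frame of tray between -0.002 and 0.025 m and x of nut2 in the frame of tray between -0.088 and 0.088 m and y of nut2 in the frame of tray between -0.123 and 0.123 m and z of nut2 in the frame of tray between -0.002 and 0.025 m and x of nut3 in the frame of tray between -0.088 and 0.088 m and y of nut3 in the frame of tray between -0.123 and 0.123 m and z of nut3 in the frame of tray between -0.002 and 0.025 m and x of nut4 in the frame of tray between -0.088 and 0.088 m and y of nut4 in the frame of tray between -0.123 and 0.123 m and z of nut4 in the frame of tray between -0.002 and 0.025 m), for 0.2 s.
At the end, for the whole second after the job is handed in: All five nuts lie in the tray, all three bobbins are in the sieve, and the sieve stands upright (within 0.05 rad) at rest on the mat, its middle within 45 mm of the mat's middle along each of the mat's axes (x of nut0 in the frame of tray between -0.088 and 0.088 m and y of nut0 in the frame of tray between -0.123 and 0.123 m and z of nut0 in the frame of tray between -0.002 and 0.025 m and x of nut1 in the frame of tray between -0.088 and 0.088 m and y of nut1 in the frame of tray between -0.123 and 0.123 m and z of nut1 in the frame of tray between -0.002 and 0.025 m and x of nut2 in the frame of tray between -0.088 and 0.088 m and y of nut2 in the frame of tray between -0.123 and 0.123 m and z of nut2 in the frame of tray between -0.002 and 0.025 m and x of nut3 in the frame of tray between -0.088 and 0.088 m and y of nut3 in the frame of tray between -0.123 and 0.123 m and z of nut3 in the frame of tray between -0.002 and 0.025 m and x of nut4 in the frame of tray between -0.088 and 0.088 m and y of nut4 in the frame of tray between -0.123 and 0.123 m and z of nut4 in the frame of tray between -0.002 and 0.025 m and x of bobbin0 in the frame of sieve between -0.056 and 0.056 m and y of bobbin0 in the frame of sieve between -0.056 and 0.056 m and z of bobbin0 in the frame of sieve between -0.002 and 0.028 m and x of bobbin1 in the frame of sieve between -0.056 and 0.056 m and y of bobbin1 in the frame of sieve between -0.056 and 0.056 m and z of bobbin1 in the frame of sieve between -0.002 and 0.028 m and x of bobbin2 in the frame of sieve between -0.056 and 0.056 m and y of bobbin2 in the frame of sieve between -0.056 and 0.056 m and z of bobbin2 in the frame of sieve between -0.002 and 0.028 m and x of sieve in the frame of mat between -0.045 and 0.045 m and y of sieve in the frame of mat between -0.045 and 0.045 m and z of sieve in the frame of mat between 0.001 and 0.009 m and angle between sieve's own z axis and vertical below 0.05 rad and linear speed of sieve below 0.02 m/s and contact force between sieve and tray below 0.05 N); the robot touches nothing.
It fails at once if the sieve presses or knocks on the runners or tray with more than 15 N (contact force between sieve and tray above 15 N).
It fails at once if a nut drops through while the sieve is not resting on the runners ((x of nut0 in the frame of sieve between -0.06 and 0.06 m and y of nut0 in the frame of sieve between -0.06 and 0.06 m and z of nut0 in the frame of sieve between -0.022 and -0.007 m and contact force between sieve and tray below 0.02 N) or (x of nut1 in the frame of sieve between -0.06 and 0.06 m and y of nut1 in the frame of sieve between -0.06 and 0.06 m and z of nut1 in the frame of sieve between -0.022 and -0.007 m and contact force between sieve and tray below 0.02 N) or (x of nut2 in the frame of sieve between -0.06 and 0.06 m and y of nut2 in the frame of sieve between -0.06 and 0.06 m and z of nut2 in the frame of sieve between -0.022 and -0.007 m and contact force between sieve and tray below 0.02 N) or (x of nut3 in the frame of sieve between -0.06 and 0.06 m and y of nut3 in the frame of sieve between -0.06 and 0.06 m and z of nut3 in the frame of sieve between -0.022 and -0.007 m and contact force between sieve and tray below 0.02 N) or (x of nut4 in the frame of sieve between -0.06 and 0.06 m and y of nut4 in the frame of sieve between -0.06 and 0.06 m and z of nut4 in the frame of sieve between -0.022 and -0.007 m and contact force between sieve and tray below 0.02 N)).
It fails at once if the sieve is tipped by more than 0.3 rad (angle between sieve's own z axis and vertical above 0.3 rad).
It fails at once if a bystander is moved by more than 25 mm (distance of any of screwdriver, oil_bottle, reel from where it was at the start of the episode above 0.025 m).
It also fails if it takes over 59 s, if anything falls off the work surface, if the arm or the gripper's body presses on something with over 40 N, if the wrist force passes 120 N, or if a joint passes its speed limit or range.

ROBOT

A 7-joint arm with a two-finger parallel gripper is mounted at the origin on the work surface. World frame = base frame: x ahead of the robot, y to its left, z up, the work surface at z = 0. Lengths are in m, angles in rad, forces in N, time in s.
With the tool pointing down it reaches from about 0.4 to 0.875 m from the base axis. Payload 19.3 kg.
Tool frame: the origin (TCP) lies at the very end of the fingers, on their centre line; the grasp point (between the pads) lies 19 mm behind it; z points along the fingers, y is the line along which they close (so a half turn about z gives the same grasp; the last joint's range is limited). The gripper opens to 85 mm and grips with 20 to 120 N. Pads are 22 mm wide; open, the fingers measure 114 mm over their backs; the gripper's body (76 mm by 85 mm) begins 54 mm behind the grasp point. The pads swing forward as they close: fully open they stand 13 mm farther back than shut.
Start: joints at [1.163, 0.521, -0.036, 1.599, 0.021, 1.021, -0.113], TCP at [0.207, -0.59, 0.231] pointing down, gripper open.
Joint ranges: [-2.91, 2.91], [-0.3, 2.13], [-1.5, 1.42], [0.17, 2.43], [-1.26, 4.41], [0.16, 1.93], [-2.52, 2.52]. Speed limits (rad/s): [1.89, 1.89, 2.39, 2.39, 3.01, 3.01, 3.01].

INTERFACE

Orientations are given as [roll, pitch, yaw] about the fixed x, y, z axes, in that order (R = Rz(yaw) Ry(pitch) Rx(roll)).
In Python, from workcell import bot gives the robot as it stands.
- The arm moves only by the shell command python3 -m crank 'ROWS' [FORCE]. ROWS is a JSON object of lists of equal length, an entry for each row: "travel": the shift along the world's x, y, z in cm, a list of three; "turn": the turn, a rotation vector about the world's x, y, z in degrees, a list of three; "gripper": the closure, from 0 (fully open) to 1 (shut). A call has exactly 5 rows; each row is the pose to reach, as a shift and turn from the pose commanded when the call began; what a row does not reach only later rows make up. A row lasts 1/10 s, in which the tool goes at most 50 mm and 8.59 degrees, less where a joint would pass 70% of its speed; a pose out of reach is approached as far as the arm can. A call with a gripper value outside its range is refused whole. The fingers move at their own pace and stop on an object; FORCE is the grip in N (left out, the last holds). Time passes only in rows, so rows that repeat a pose let the fingers close, or fill a call up. It gives the time, the measured TCP pose, the force, the opening and the grip force at its end, in the units of the state.
- bot.observe(): the state, without advancing time (a new reading comes with each control period).
- bot.grab_frame(name): name is "scene" or "top" or "wrist"; returns a dict with "pixels" (420x560x3 uint8, red, green, blue), "fx", "fy", "cx", "cy" (pixels), "dist" ([k1, k2, p1, p2, k3] as OpenCV has them; the pictures are not rectified), "extrinsics" (4x4, takes a point from world to camera coordinates). Camera axes: x right, y down, z forward; pixel columns grow to the right and rows downward; lengths in m; the calibration is good to about 2 mm. A picture is of the moment at which its call begins. There is no depth.
- bot.job_done(): hands the job in; it is judged then, once.
The state is a dict: "clock": time; "qpos": joint angles; "qd": joint speeds; "joint_efforts": joint torques, N m; "position": TCP position; "tool_rot": TCP orientation; "force": force on the tool from outside, world axes, zero at the start; "moment": the same for the moment, N m; "grip_width": finger opening in m; "finger_force": force on a finger pad.
Only numpy, scipy, OpenCV 4.12 (cv2) and the standard library are available. Lean on these libraries where they do the work, as an engineer would, in place of code of your own. Each camera call takes 0.05 s, during which the arm holds its last target. There are 200 camera calls.

## Working session

There is one attempt and no reset: what is moved stays moved. The work goes in short steps, Python scripts to look and compute and a shell command to move; the robot and the scene stay as the last step left them, time stands still between calls to the robot, and variables do not carry over. Pictures are saved under pics/ and viewed, at most 10 in all, crops included, and the job is handed in when it is done.

```bash
mkdir -p pics; ls
python3 - <<'E'
from workcell import bot
import cv2
for n in ("scene","top"):
    f=bot.grab_frame(n); cv2.imwrite(f"pics/{n}0.png",f["pixels"][:,:,::-1]); print(n,f["fx"],f["cx"],f["cy"],f["dist"],f["extrinsics"])
print(bot.observe())
E
```

```text
pics
scene 451.3186670660013 284.0277470585095 213.86274818842384 [-0.15316809  0.          0.          0.          0.        ] [[-0.18443315  0.98263792 -0.02017748  0.09707072]
 [ 0.63709998  0.10389571 -0.76374688 -0.30334236]
 [-0.74839029 -0.15371531 -0.64520042  1.82778992]
 [ 0.          0.          0.          1.        ]]
top 435.3916194396242 287.0596199202897 207.5852904749511 [0.00244754 0.         0.         0.         0.        ] [[-0.07249138 -0.9973662   0.00238143  0.04296346]
 [-0.973669    0.07025117 -0.21687199  0.61687888]
 [ 0.21613349 -0.01804008 -0.97619715  0.95924782]
 [ 0.          0.          0.          1.        ]]
{'clock': 0.1, 'qpos': array([ 1.16282414,  0.52197229, -0.03631159,  1.59991992,  0.02122054,
        1.0210996 , -0.11278452]), 'qd': array([-0.00050945,  0.00016075, -0.00025313, -0.00095574, -0.00018529,
       -0.00042448,  0.00029547]), 'joint_efforts': array([ 5.14501953e-03, -9.28493571e+01,  1.98487602e+00, -3.70541489e+01,
        1.82042050e-02,  5.18976842e-03,  1.45946922e-05]), 'position': array([ 0.20697584, -0.58942877,  0.23078346]), 'tool_rot': array([-3.14058339e+00,  9.53328505e-05,  3.37773178e-01]), 'force': array([ 0.66524596,  0.98433609, -0.82834787]), 'moment': array([0.03648991, 0.03233748, 0.02615772]), 'finger_force': 0.0, 'grip_width': 0.08515185626888744}
```

View pics/top0.png

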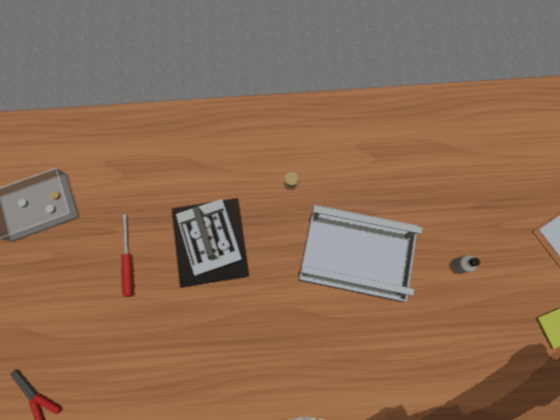

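View pics/scene0.png

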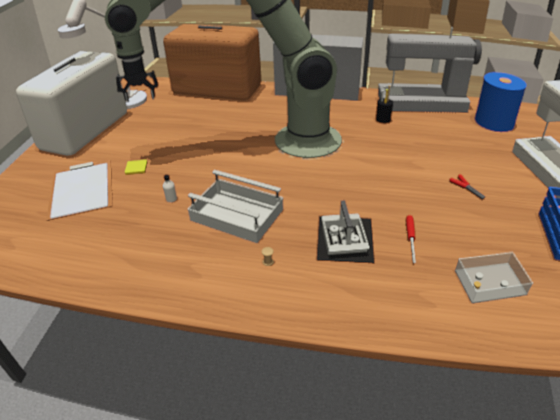

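Run:
```python
import cv2,numpy as np
t=cv2.imread("pics/top0.png");s=cv2.imread("pics/scene0.png")
a=cv2.resize(t[195:305,167:297-30],None,fx=4,fy=4,interpolation=cv2.INTER_CUBIC)
b=cv2.resize(t[200:304,295:427],None,fx=3,fy=3,interpolation=cv2.INTER_CUBIC)
c=cv2.resize(s[190:270,310:380],None,fx=4,fy=4,interpolation=cv2.INTER_CUBIC)
im=np.zeros((600,800,3),np.uint8)
im[:440,:400]=a; im[:312,400:796]=b; im[312:600,400:680]=c[:288]
cv2.imwrite("pics/crop1.png",im)
```

```text
(no output)
```

View pics/crop1.png

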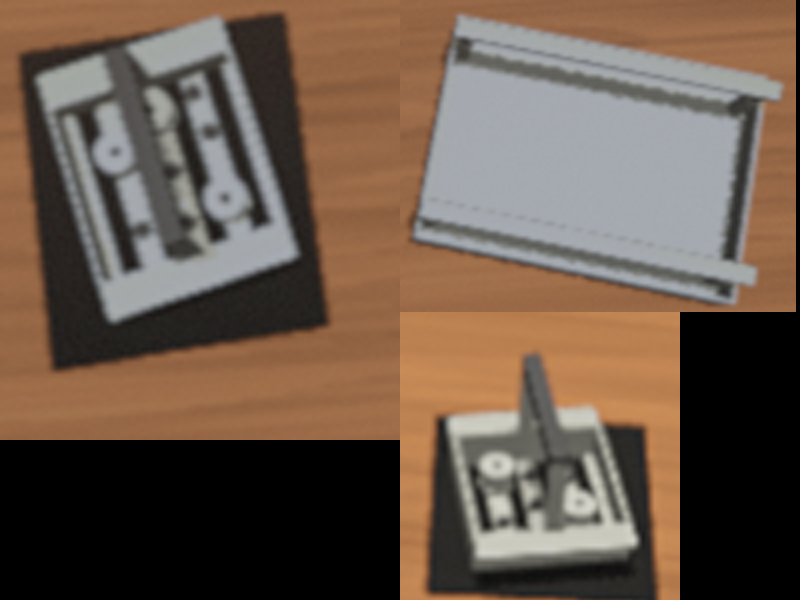

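```bash
cat > h.py <<'E'
import numpy as np,cv2
from scipy.optimize import least_squares
from workcell import bot
def cam(n):
    f=bot.grab_frame(n); K=np.array([[f["fx"],0,f["cx"]],[0,f["fy"],f["cy"]],[0,0,1]])
    return f["pixels"],K,np.array(f["dist"]),np.array(f["extrinsics"])
def proj(P,c):
    _,K,d,E=c
    return cv2.projectPoints(np.float64(P).reshape(-1,1,3),cv2.Rodrigues(E[:3,:3])[0],E[:3,3],K,d)[0].reshape(-1,2)
def place(L,p):  # local pts, pose x,y,yaw ; z kept
    L=np.array(L,float);c,s=np.cos(p[2]),np.sin(p[2])
    return np.c_[p[0]+c*L[:,0]-s*L[:,1],p[1]+s*L[:,0]+c*L[:,1],L[:,2]]
def fit(L,uv,c,p0):
    r=least_squares(lambda p:(proj(place(L,p),c)-uv).ravel(),p0); return r.x,np.abs(r.fun).reshape(-1,2).round(1)
def back(uv,z,c):
    _,K,d,E=c
    n=cv2.undistortPoints(np.float64(uv).reshape(-1,1,2),K,d).reshape(-1,2)
    R=E[:3,:3];o=-R.T@E[:3,3];r=np.c_[n,np.ones(len(n))]@R
    return o+r*((z-o[2])/r[:,2])[:,None]
E
python3 - <<'E'
from h import *
c=cam("top")
A=lambda q:np.array(q,float)/4+[167,195]-.4; B=lambda q:np.array(q,float)/3+[295-400/3,200]-.35
mat=A([(22,57),(285,14),(327,322),(54,367)])
print("mat",fit([(100e-3,85e-3,.004),(.1,-.085,.004),(-.1,-.085,.004),(-.1,.085,.004)],mat,c,[.55,.2,.1]))
sv=A([(37,75),(222,17),(298,258),(110,322)])
Ls=[(.078,.058,.037),(.078,-.058,.037),(-.078,-.058,.037),(-.078,.058,.037)]
ps,r=fit(Ls,sv,c,[.55,.2,.2]);print("sieve",ps,r)
bail=A([(122,57),(180,245)]);print("bail",back(bail,.111,c), place([(.05,0,.1),(-.05,0,.1)],ps))
w=B([(412,240),(737,303),(763,100)]); Lw=[(-.09,.125,.05),(-.09,-.125,.05),(.09,-.125,.05)]
ru=B([(459,15),(455,38),(783,80),(778,100),(757,268),(753,286)])
def f(p):
    z=p[3]; Lr=[(.077,.125,z),(.063,.125,z),(.077,-.125,z),(.063,-.125,z),(-.063,-.125,z),(-.077,-.125,z)]
    return (proj(place(Lw+Lr,p),c)-np.r_[w,ru]).ravel()
r=least_squares(f,[.5,-.1,-.15,.1]);print("tray",r.x,np.abs(r.fun).reshape(-1,2).round(1))
print(back(A([(20,75)]),0.,c))
E
```

```text
mat (array([0.56148326, 0.19368369, 0.08761028]), array([[1.1, 1.4],
       [0.4, 1.1],
       [1.1, 1. ],
       [0.5, 1.2]]))
sieve [0.56898132 0.19104025 0.2547146 ] [[0.2 0.2]
 [0.1 0.3]
 [0.  0.1]
 [0.1 0. ]]
bail [[0.62045025 0.20152531 0.111     ]
 [0.51218215 0.17265402 0.111     ]] [[0.61736809 0.20363871 0.1       ]
 [0.52059456 0.17844178 0.1       ]]
tray [ 0.50228295 -0.16092967 -0.27901247  0.10286457] [[0.2 0.1]
 [1.6 1.6]
 [0.9 6.6]
 [0.6 1. ]
 [0.4 0.8]
 [0.3 1.6]
 [1.1 0.9]
 [0.1 0.7]
 [0.5 1.1]]
[[0.63941596 0.28697155 0.        ]]
```

```bash
python3 -m crank '{"travel":[[2,4.5,0],[4,9,0],[6,13.5,0],[8,18,0],[10,22,0]],"turn":[[0,0,0],[0,0,-1],[0,0,-2],[0,0,-3],[0,0,-4]],"gripper":[0,0,0,0,0]}' 60; python3 -m crank '{"travel":[[2,4.5,0],[4,9,0],[6,13.5,0],[8,18,0],[10,22,0]],"turn":[[0,0,0],[0,0,0],[0,0,0],[0,0,0],[0,0,0]],"gripper":[0,0,0,0,0]}'; python3 -m crank '{"travel":[[2,4.5,0],[4,9,0],[6,13.5,0],[8,18,0],[10,22,0]],"turn":[[0,0,0],[0,0,0],[0,0,0],[0,0,0],[0,0,0]],"gripper":[0,0,0,0,0]}'
python3 - <<'E'
from h import *
c=cam("top")
A=lambda q:np.array(q,float)/4+[167,195]-.4; B=lambda q:np.array(q,float)/3+[295-400/3,200]-.35
w=B([(412,240),(737,303)]); Lw=[(-.09,.125,.05),(-.09,-.125,.05)]
ru=B([(459,15),(455,38),(783,80),(778,100),(757,268),(753,286)])
def f(p):
    z=p[3]; Lr=[(.077,.125,z),(.063,.125,z),(.077,-.125,z),(.063,-.125,z),(-.063,-.125,z),(-.077,-.125,z)]
    return (proj(place(Lw+Lr,p),c)-np.r_[w,ru]).ravel()
r=least_squares(f,[.5,-.1,-.15,.1]);print("tray",r.x,np.abs(r.fun).reshape(-1,2).round(1))
o=bot.observe();print(o["position"],o["tool_rot"],o["clock"],o["force"],o["qpos"])
E
```

```text
clock: 0.65
position: [0.3075, -0.3675, 0.2313]
tool_rot: [-3.141, 0.0, 0.267]
force: [1.7, -0.8, 0.9]
grip_width: 0.0853
finger_force: 0.0
clock: 1.15
position: [0.4075, -0.1474, 0.2315]
tool_rot: [3.141, -0.0, 0.268]
force: [0.9, 0.3, -0.3]
grip_width: 0.0852
finger_force: 0.0
clock: 1.65
position: [0.5075, 0.0727, 0.2313]
tool_rot: [-3.141, -0.0, 0.269]
force: [-0.3, -1.1, 0.7]
grip_width: 0.0851
finger_force: 0.0
tray [ 0.50431051 -0.16250839 -0.2714118   0.09595771] [[0.6 0.6]
 [0.6 0.3]
 [0.5 1.1]
 [0.3 0.7]
 [0.3 0.7]
 [0.6 0. ]
 [0.  0.5]
 [0.5 0.2]]
[0.50973442 0.07950153 0.23138219] [-3.13836703e+00 -2.54556512e-03  2.74065215e-01] 1.7 [-3.72094904  8.92607071 -1.61825647] [ 0.00262555  0.36397317 -0.34673723  1.87316605  0.14795222  0.92696209
 -1.70864687]
```

```bash
python3 -m crank '{"travel":[[2,4,0],[4,8,0],[6.1,11.8,0],[6.1,11.8,0],[6.1,11.8,0]],"turn":[[0,0,-0.7],[0,0,-0.7],[0,0,-0.7],[0,0,-0.7],[0,0,-0.7]],"gripper":[0,0,0,0,0]}'
python3 - <<'E'
from h import *
c=cam("wrist"); o=bot.observe()
L=[(.078,.058,.037),(.078,-.058,.037),(-.078,-.058,.037),(-.078,.058,.037)]
for q in ([.569,.191,.2547],):
    print(proj(place(L+[(.05,0,.104),(-.05,0,.104)],q),c).round())
cv2.imwrite("pics/w1.png",c[0][:,:,::-1]);np.savez("w1.npz",K=c[1],d=c[2],E=c[3])
print(o["position"],o["tool_rot"],o["qpos"])
E
```

```text
clock: 2.2
position: [0.5678, 0.1889, 0.2306]
tool_rot: [-3.141, 0.001, 0.257]
force: [0.1, -0.3, -0.8]
grip_width: 0.0851
finger_force: 0.0
[[218. 102.]
 [336. 102.]
 [328. 247.]
 [225. 247.]
 [277. 136.]
 [276. 249.]]
[0.56780893 0.18778812 0.23083131] [3.14116051e+00 9.81915460e-04 2.55721554e-01] [-0.17869525  0.49659043 -0.34315378  1.66106649  0.18973507  1.01787353
 -1.89883075]
```

View pics/w1.png

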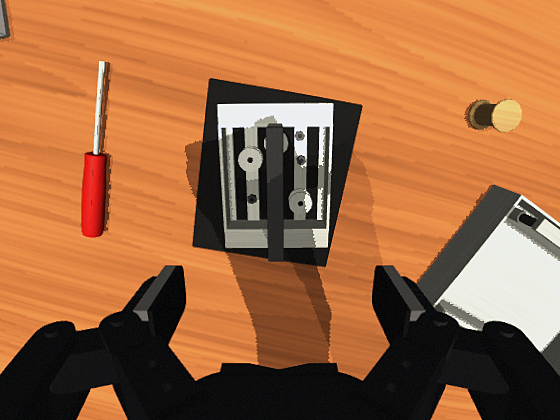

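Run:
```python
from h import *
z=np.load("w1.npz");c=(0,z["K"],z["d"],z["E"])
L=[(.078,.058,.037),(.078,-.058,.037),(-.078,-.058,.037),(-.078,.058,.037)]
print(fit(L,np.array([(217,103),(333.5,102.5),(329,248),(225.5,248)],float),c,[.569,.19,.25]))
print(back([(275,124),(277,262)],.111,c))
print(fit([(.1,.085,.004),(.1,-.085,.004),(-.1,-.085,.004),(-.1,.085,.004)],np.array([(210,78),(362,103),(327,267),(193,246)],float),c,[.56,.19,.09]))
print(proj([(.5678,.1878,.03)],c))
```

```text
(array([0.56783627, 0.19145194, 0.26570924]), array([[0. , 0.4],
       [0.5, 0.1],
       [0.5, 0.6],
       [0. , 0.2]]))
[[0.62646892 0.20722273 0.111     ]
 [0.51160799 0.17554182 0.111     ]]
(array([0.56007499, 0.19394773, 0.09808965]), array([[1.4, 0.9],
       [1.7, 0.3],
       [0.1, 0.1],
       [0.4, 1.1]]))
[[279.56565937 179.30695174]]
```

```bash
python3 -m crank '{"travel":[[0.05,0.2,-4],[0.05,0.2,-8],[0.05,0.2,-11],[0.05,0.2,-13.5],[0.05,0.2,-14.5]],"turn":[[0,0,0.6],[0,0,0.6],[0,0,0.6],[0,0,0.6],[0,0,0.6]],"gripper":[0,0,0,0,0]}'; python3 -m crank '{"travel":[[0,0,0],[0,0,0],[0,0,0],[0,0,0],[0,0,0]],"turn":[[0,0,0],[0,0,0],[0,0,0],[0,0,0],[0,0,0]],"gripper":[0.5,0.7,0.8,0.9,1]}' 60;  python3 -m crank '{"travel":[[0,0,0],[0,0,0],[0,0,0],[0,0,0],[0,0,0]],"turn":[[0,0,0],[0,0,0],[0,0,0],[0,0,0],[0,0,0]],"gripper":[1,1,1,1,1]}' 60
```

```text
clock: 2.75
position: [0.5675, 0.1885, 0.0844]
tool_rot: [3.141, 0.003, 0.265]
force: [0.9, 0.2, 0.2]
grip_width: 0.0853
finger_force: 0.0
clock: 3.25
position: [0.569, 0.1905, 0.0871]
tool_rot: [-3.141, -0.001, 0.266]
force: [-1.3, -7.8, 26.9]
grip_width: 0.0129
finger_force: 60.6
clock: 3.75
position: [0.5689, 0.1905, 0.0871]
tool_rot: [3.142, -0.001, 0.266]
force: [-1.1, -1.5, 7.9]
grip_width: 0.0127
finger_force: 58.7
```

```bash
Z='"turn":[[0,0,0],[0,0,0],[0,0,0],[0,0,0],[0,0,0]],"gripper":[1,1,1,1,1]}'; python3 -m crank '{"travel":[[0,0,0.3],[0,0,1],[0,0,2],[0,0,3.5],[0,0,5]],"turn":[[0,0,0],[0,0,0],[0,0,0],[0,0,0],[0,0,0]],"gripper":[1,1,1,1,1]}'; python3 -m crank '{"travel":[[0,0,2],[0,0,4],[0,0,6],[0,0,7.5],[0,0,8.5]],"turn":[[0,0,0],[0,0,0],[0,0,0],[0,0,0],[0,0,0]],"gripper":[1,1,1,1,1]}';  python3 -m crank '{"travel":[[0,0,0.4],[0,0,0.5],[0,0,0.5],[0,0,0.5],[0,0,0.5]],"turn":[[0,0,0],[0,0,0],[0,0,0],[0,0,0],[0,0,0]],"gripper":[1,1,1,1,1]}'
python3 - <<'E'
from h import *
c=cam("wrist"); cv2.imwrite("pics/w2.png",c[0][:,:,::-1])
E
```

```text
clock: 4.25
position: [0.5687, 0.1904, 0.1379]
tool_rot: [-3.141, -0.0, 0.266]
force: [0.6, -0.2, -5.1]
grip_width: 0.0127
finger_force: 58.6
clock: 4.75
position: [0.5689, 0.1905, 0.2236]
tool_rot: [-3.141, -0.002, 0.266]
force: [-0.5, -0.1, -5.1]
grip_width: 0.0131
finger_force: 58.6
clock: 5.25
position: [0.5684, 0.1903, 0.2257]
tool_rot: [3.142, 0.001, 0.266]
force: [-0.4, 0.4, -5.5]
grip_width: 0.013
finger_force: 58.6
```

View pics/w2.png

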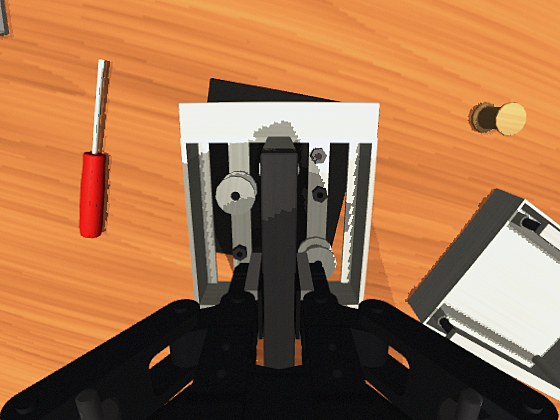

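```bash
python3 -m crank '{"travel":[[-0.1,-0.5,0],[-0.35,-2,0],[-0.7,-3.9,0],[-1.25,-6.9,0],[-1.8,-9.8,0]],"turn":[[0,0,-1],[0,0,-3],[0,0,-5],[0,0,-8],[0,0,-10.3]],"gripper":[1,1,1,1,1]}'; python3 -m crank '{"travel":[[-0.55,-3,0],[-1.1,-5.9,0],[-1.6,-8.9,0],[-2.15,-11.8,0],[-2.7,-14.8,0]],"turn":[[0,0,-2],[0,0,-4],[0,0,-6],[0,0,-8],[0,0,-10.3]],"gripper":[1,1,1,1,1]}';  python3 -m crank '{"travel":[[-0.55,-3,0],[-1.05,-5.9,0],[-1.5,-8.35,0],[-1.85,-10.1,0],[-1.95,-10.8,0]],"turn":[[0,0,-3],[0,0,-5],[0,0,-7],[0,0,-9],[0,0,-10.2]],"gripper":[1,1,1,1,1]}'
python3 -m crank '{"travel":[[0,0,0],[0,0,0],[0,0,0],[0,0,0],[0,0,0]],"turn":[[0,0,0],[0,0,0],[0,0,0],[0,0,0],[0,0,0]],"gripper":[1,1,1,1,1]}'
python3 - <<'E'
from h import *
c=cam("wrist"); cv2.imwrite("pics/w3.png",c[0][:,:,::-1])
np.savez("w3.npz",K=c[1],d=c[2],E=c[3])
p=[.5043,-.1625,-.2714]
L=[(s*x,y,z) for z in(.096,) for s in(1,-1) for x in(.063,.077) for y in(.125,-.125)]
print(np.c_[L,proj(place(L,p),c).round()]); o=bot.observe();print(o["position"],o["tool_rot"],o["force"],o["qpos"])
E
```

```text
clock: 5.8
position: [0.5499, 0.0895, 0.2263]
tool_rot: [3.141, 0.0, 0.081]
force: [0.2, -0.4, -4.8]
grip_width: 0.0129
finger_force: 58.7
clock: 6.3
position: [0.5224, -0.0585, 0.2265]
tool_rot: [3.141, -0.0, -0.098]
force: [-0.0, -0.1, -5.6]
grip_width: 0.013
finger_force: 58.6
clock: 6.8
position: [0.503, -0.1662, 0.2264]
tool_rot: [3.141, -0.0, -0.277]
force: [-0.7, 1.0, -6.1]
grip_width: 0.0128
finger_force: 58.7
clock: 7.3
position: [0.5042, -0.1631, 0.2263]
tool_rot: [-3.141, 0.0, -0.27]
force: [0.4, 0.2, -5.7]
grip_width: 0.0128
finger_force: 58.7
[[ 6.30e-02  1.25e-01  9.60e-02  1.26e+02  1.23e+02]
 [ 6.30e-02 -1.25e-01  9.60e-02  4.27e+02  1.24e+02]
 [ 7.70e-02  1.25e-01  9.60e-02  1.24e+02  1.06e+02]
 [ 7.70e-02 -1.25e-01  9.60e-02  4.29e+02  1.06e+02]
 [-6.30e-02  1.25e-01  9.60e-02  1.43e+02  2.62e+02]
 [-6.30e-02 -1.25e-01  9.60e-02  4.10e+02  2.62e+02]
 [-7.70e-02  1.25e-01  9.60e-02  1.45e+02  2.75e+02]
 [-7.70e-02 -1.25e-01  9.60e-02  4.08e+02  2.75e+02]]
[ 0.50419338 -0.16328753  0.22629614] [-3.14151281e+00  2.12573167e-05 -2.70619451e-01] [-0.41294853  0.15615812 -5.48107903] [ 0.31818667  0.37990124 -0.15224254  1.85021552  0.0708218   0.91669166
 -1.70790438]
```

View pics/w3.png

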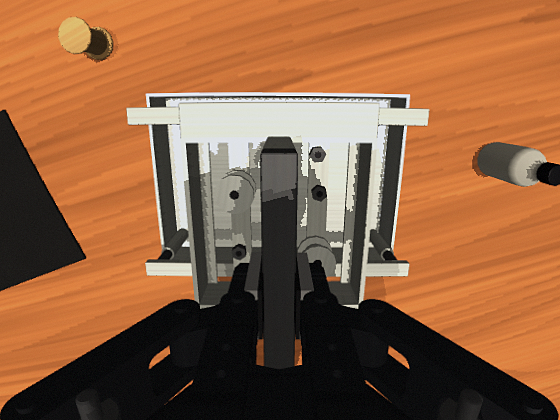

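Run:
```python
from h import *
z=np.load("w3.npz");c=(0,z["K"],z["d"],z["E"])
uv=np.array([(128,123.5),(428,125),(127,108),(429,109.5),(146,263),(408,263.5),(147,275.5),(407.5,275.5),(147,94),(410,95)],float)
def f(p):
    L=[(s*x,y,p[3]) for s in(1,-1) for x in(.063,.077) for y in(.125,-.125)]+[(.09,.125,.05),(.09,-.125,.05)]
    return (proj(place(L,p),c)-uv).ravel()
r=least_squares(f,[.5043,-.1625,-.2714,.096]);print(r.x,r.fun.reshape(-1,2).round(1))
# sieve flange in hand: far edge corners at z=u+.033
o=bot.observe();p=o["position"]; u=p[2]-.0871+.004
q=[(181,103),(378,103)]; w=back(q,u+.033,c);print(w,w.mean(0),np.arctan2(*(w[0]-w[1])[[1,0]]))
```

```text
[ 0.50225069 -0.16298661 -0.27453714  0.09367221] [[ 0.5  1.5]
 [-0.6  1.3]
 [-0.4 -0.3]
 [ 0.3 -0.4]
 [-0.6 -1.1]
 [ 1.4 -0.5]
 [ 0.3 -0.4]
 [-0.   0.6]
 [-1.4 -0.5]
 [ 0.6 -0.3]]
[[ 0.59300221 -0.13119423  0.17619614]
 [ 0.56307185 -0.23938208  0.17619614]] [ 0.57803703 -0.18528815  0.17619614] 1.3008951018223232
```

```bash
python3 -m crank '{"travel":[[-0.1,0,-0.5],[-0.1,0,-1.5],[-0.1,0,-3],[-0.1,0,-4.3],[-0.1,0,-5]],"turn":[[0,0,-0.2],[0,0,-0.2],[0,0,-0.2],[0,0,-0.2],[0,0,-0.2]],"gripper":[1,1,1,1,1]}'; python3 -m crank '{"travel":[[0,0,-0.3],[0,0,-0.6],[0,0,-0.9],[0,0,-1],[0,0,-1]],"turn":[[0,0,0],[0,0,0],[0,0,0],[0,0,0],[0,0,0]],"gripper":[1,1,1,1,1]}'
python3 - <<'E'
from h import *
c=cam("wrist"); cv2.imwrite("pics/w4.png",c[0][:,:,::-1])
np.savez("w4.npz",K=c[1],d=c[2],E=c[3]);print(bot.observe()["position"])
E
```

```text
clock: 7.85
position: [0.5025, -0.1635, 0.1746]
tool_rot: [-3.142, 0.002, -0.275]
force: [-0.6, -0.3, -5.1]
grip_width: 0.0129
finger_force: 58.7
clock: 8.35
position: [0.5032, -0.1637, 0.1664]
tool_rot: [-3.142, -0.0, -0.275]
force: [0.7, 0.5, -5.1]
grip_width: 0.0127
finger_force: 58.7
[ 0.50321185 -0.16370666  0.16648199]
```

View pics/w4.png

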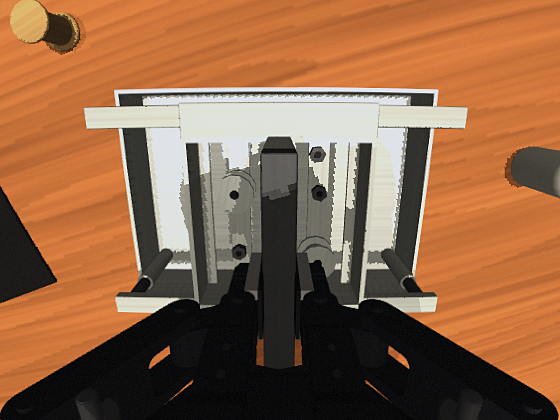

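Run:
```python
from h import *
z=np.load("w4.npz");c=(0,z["K"],z["d"],z["E"])
uv=np.array([(86,129),(466,128),(85,107.5),(467,107),(118,293),(436.5,293),(117,311),(436.5,311.5),(114.5,89.5),(439,90)],float)
def f(p):
    L=[(s*x,y,p[3]) for s in(1,-1) for x in(.063,.077) for y in(.125,-.125)]+[(.09,.125,.05),(.09,-.125,.05)]
    return (proj(place(L,p),c)-uv).ravel()
r=least_squares(f,[.5043,-.1625,-.2714,.096]);print(r.x,r.fun.reshape(-1,2).round(1))
def g(p): # sieve: far edge corners
    return (proj(place([(.078,.058,p[3]),(.078,-.058,p[3])],p),c)-np.array([(180,103),(379.5,103)])).ravel()
s=least_squares(g,[.503,-.163,-.27,.116]);print(s.x,s.fun)
for dz in (0,.004): print(proj(place([(.078,.058,.1164-dz),(.078,-.058,.1164-dz),(.055,0,.1164-.03)],[.5032,-.1637,-.275]),c))
```

```text
[ 0.50283726 -0.16320966 -0.27382652  0.09319031] [[ 1.9 -0.4]
 [-1.3  0.2]
 [-0.1 -0.6]
 [ 0.6 -0.5]
 [-2.3  2.2]
 [ 1.3  2. ]
 [ 1.7 -0.4]
 [-1.6 -1.1]
 [-0.6 -0.1]
 [ 0.2 -1. ]]
[ 0.5018213  -0.16523407 -0.27432591  0.11243221] [-1.36424205e-12 -4.54747351e-13 -5.11590770e-13 -4.12114787e-13]
[[174.75089483 101.22693464]
 [378.57457448 101.26738078]
 [276.9130112  137.09854318]]
[[176.84710135 101.35932401]
 [376.54794352 101.40020328]
 [276.9130112  137.09854318]]
```

```bash
python3 -m crank '{"travel":[[0.1,0.2,-0.3],[0.1,0.2,-0.6],[0.1,0.2,-0.9],[0.1,0.2,-1.1],[0.1,0.2,-1.2]],"turn":[[0,0,0],[0,0,0],[0,0,0],[0,0,0],[0,0,0]],"gripper":[1,1,1,1,1]}'; for i in 1 2; do python3 -m crank '{"travel":[[0,0,-0.02],[0,0,-0.06],[0,0,-0.1],[0,0,-0.1],[0,0,-0.1]],"turn":[[0,0,0],[0,0,0],[0,0,0],[0,0,0],[0,0,0]],"gripper":[1,1,1,1,1]}' | grep -E "pos|force:"; done
```

```text
clock: 8.9
position: [0.504, -0.1617, 0.154]
tool_rot: [3.142, 0.0, -0.275]
force: [1.0, -0.5, -5.8]
grip_width: 0.0126
finger_force: 58.7
position: [0.5041, -0.1617, 0.1533]
force: [-0.7, 0.1, -6.2]
finger_force: 58.7
position: [0.5041, -0.1617, 0.1523]
force: [-0.5, -0.6, -5.2]
finger_force: 58.7
```

```bash
for i in 1 2; do python3 -m crank '{"travel":[[0,0,-0.02],[0,0,-0.06],[0,0,-0.1],[0,0,-0.1],[0,0,-0.1]],"turn":[[0,0,0],[0,0,0],[0,0,0],[0,0,0],[0,0,0]],"gripper":[1,1,1,1,1]}' | grep -E "pos|force:"; done
```

```text
position: [0.5041, -0.1617, 0.1513]
force: [0.5, 0.9, -5.1]
finger_force: 58.7
position: [0.5041, -0.1617, 0.1503]
force: [-0.2, -0.5, -6.0]
finger_force: 58.7
```

```bash
for i in 1 2; do python3 -m crank '{"travel":[[0,0,-0.02],[0,0,-0.06],[0,0,-0.1],[0,0,-0.1],[0,0,-0.1]],"turn":[[0,0,0],[0,0,0],[0,0,0],[0,0,0],[0,0,0]],"gripper":[1,1,1,1,1]}' | grep -E "pos|force:"; done
```

```text
position: [0.5041, -0.1617, 0.1493]
force: [-0.4, 0.7, -5.1]
finger_force: 58.7
position: [0.5041, -0.1617, 0.1484]
force: [-0.8, 0.6, -2.2]
finger_force: 59.0
```

```bash
cat > avg.py <<'E'
from h import *
F=[];M=[]
for i in range(5):
    cam("wrist"); o=bot.observe(); F.append(o["force"]);M.append(o["moment"])
print(np.mean(F,0).round(2),np.mean(M,0).round(3),o["position"].round(4),o["clock"])
E
python3 avg.py; python3 -m crank '{"travel":[[0,0,-0.02],[0,0,-0.04],[0,0,-0.05],[0,0,-0.05],[0,0,-0.05]],"turn":[[0,0,0],[0,0,0],[0,0,0],[0,0,0],[0,0,0]],"gripper":[1,1,1,1,1]}' | grep -E "pos|force:"; python3 avg.py
```

```text
[-0.61  0.16 -2.58] [ 0.021  0.072 -0.007] [ 0.5041 -0.1617  0.1483] 12.15
position: [0.5042, -0.1617, 0.1478]
force: [-0.3, 0.0, 0.2]
finger_force: 59.3
[-0.83  0.36 -0.21] [0.034 0.098 0.007] [ 0.5041 -0.1617  0.1478] 12.9
```

```bash
python3 -m crank '{"travel":[[0.68,2.4,0],[-0.68,-2.4,0],[0.68,2.4,0],[-0.68,-2.4,0],[0,0,0]],"turn":[[0,0,0],[0,0,0],[0,0,0],[0,0,0],[0,0,0]],"gripper":[1,1,1,1,1]}' | grep -E "pos|force:"
python3 - <<'E'
from h import *
c=cam("wrist"); cv2.imwrite("pics/w5.png",c[0][60:340,100:460,::-1]);E=0
np.savez("w5.npz",K=c[1],d=c[2],E=c[3])
E
python3 avg.py
```

```text
position: [0.502, -0.1693, 0.1479]
force: [-0.0, -3.0, -0.2]
finger_force: 60.3
[0.11 1.18 0.09] [ 0.206 -0.109 -0.001] [ 0.5042 -0.1618  0.1478] 13.7
```

View pics/w5.png

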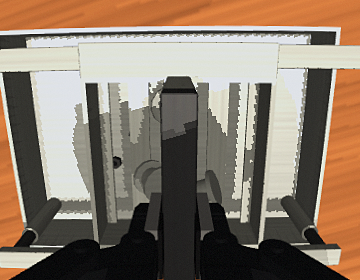

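```bash
for i in 1 2 3; do python3 -m crank '{"travel":[[0.68,2.4,0],[-0.68,-2.4,0],[0.68,2.4,0],[-0.68,-2.4,0],[0,0,0]],"turn":[[0,0,0],[0,0,0],[0,0,0],[0,0,0],[0,0,0]],"gripper":[1,1,1,1,1]}' | grep -E "pos|force:"; done; python3 avg.py
python3 - <<'E'
from h import *
c=cam("wrist"); a=c[0][60:340,100:460,::-1]
t=cam("top")[0][190:310,290:440,::-1]; s=cam("scene")[0][165:250,180:300,::-1]
r=lambda i,h:cv2.resize(i,(int(i.shape[1]*h/i.shape[0]),h),interpolation=cv2.INTER_CUBIC)
im=np.zeros((600,800,3),np.uint8);a=r(a,300);t=r(t,300);s=r(s,298)
im[:300,:a.shape[1]]=a;im[:300,a.shape[1]:a.shape[1]+t.shape[1]]=t[:,:800-a.shape[1]];im[300:598,:s.shape[1]]=s
cv2.imwrite("pics/m6.png",im)
E
```

```text
position: [0.5017, -0.1697, 0.1478]
force: [-1.0, -3.6, -0.8]
finger_force: 60.8
position: [0.5017, -0.1696, 0.1478]
force: [-1.2, -3.2, 0.7]
finger_force: 60.9
position: [0.5018, -0.1697, 0.1478]
force: [-0.2, -2.7, 0.6]
finger_force: 60.9
[0.93 2.36 0.48] [ 0.292 -0.102  0.016] [ 0.5041 -0.1619  0.1478] 15.45
```

View pics/m6.png

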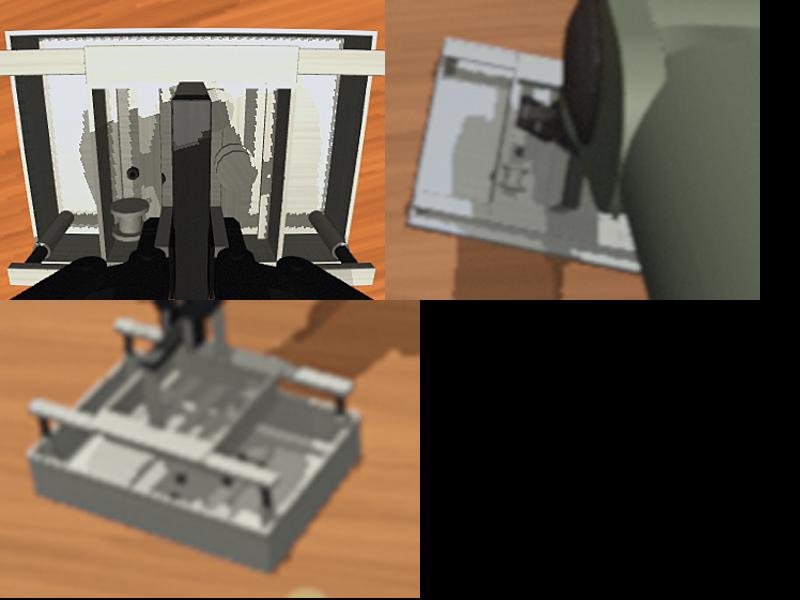

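```bash
for i in 1 2 3 4 5 6; do python3 -m crank '{"travel":[[0.68,2.4,0],[-0.68,-2.4,0],[0.68,2.4,0],[-0.68,-2.4,0],[0.68,2.4,0]],"turn":[[0,0,0],[0,0,0],[0,0,0],[0,0,0],[0,0,0]],"gripper":[1,1,1,1,1]}' | grep -E " force:|^force"; python3 -m crank '{"travel":[[-1.35,-4.8,0],[0,0,0],[-1.35,-4.8,0],[0,0,0],[-0.68,-2.4,0]],"turn":[[0,0,0],[0,0,0],[0,0,0],[0,0,0],[0,0,0]],"gripper":[1,1,1,1,1]}' | grep -E "pos|^force"; done; python3 avg.py
```

```text
force: [1.0, -3.7, -0.7]
position: [0.5067, -0.1547, 0.148]
force: [1.3, 1.7, 0.1]
force: [0.5, -4.1, 1.6]
position: [0.5067, -0.1547, 0.148]
force: [1.8, 3.0, -1.4]
force: [1.1, -3.6, 0.8]
position: [0.5067, -0.1547, 0.148]
force: [1.3, 2.4, 0.9]
force: [1.5, -3.1, 0.3]
position: [0.5067, -0.1547, 0.148]
force: [1.4, 2.7, 0.1]
force: [1.4, -4.9, 0.3]
position: [0.5067, -0.1547, 0.148]
force: [1.0, 3.1, -0.3]
force: [1.1, -3.2, 1.0]
position: [0.5067, -0.1547, 0.148]
force: [1.4, 1.8, 0.1]
[-0.91 -2.64  0.48] [-0.351  0.047  0.02 ] [ 0.504  -0.1619  0.1478] 21.85
```

```bash
cat > snap.py <<'E'
from h import *;import sys
for n in("wrist","scene","top"):
    c=cam(n);cv2.imwrite(f"pics/{sys.argv[1]}_{n}.png",c[0][:,:,::-1]);np.savez(f"{sys.argv[1]}_{n}.npz",K=c[1],d=c[2],E=c[3])
o=bot.observe();print(o["position"],o["force"],o["clock"])
E
python3 -m crank '{"travel":[[0.27,0.96,0],[0.68,2.4,0],[1.08,3.85,0],[1.25,4.4,0],[1.25,4.4,0]],"turn":[[0,0,0],[0,0,0],[0,0,0],[0,0,0],[0,0,0]],"gripper":[1,1,1,1,1]}' >/dev/null; python3 snap.py p
python3 -m crank '{"travel":[[-0.54,-1.92,0],[-1.08,-3.84,0],[-1.62,-5.77,0],[-2.16,-7.7,0],[-2.5,-8.8,0]],"turn":[[0,0,0],[0,0,0],[0,0,0],[0,0,0],[0,0,0]],"gripper":[1,1,1,1,1]}' >/dev/null;python3 -m crank '{"travel":[[0,0,0],[0,0,0],[0,0,0],[0,0,0],[0,0,0]],"turn":[[0,0,0],[0,0,0],[0,0,0],[0,0,0],[0,0,0]],"gripper":[1,1,1,1,1]}' >/dev/null; python3 snap.py m
python3 - <<'E'
import cv2,numpy as np
im=np.zeros((600,800,3),np.uint8)
def put(n,v,u,y,x,h,w):
    i=cv2.imread(f"pics/{n}.png")[v[0]:v[1],u[0]:u[1]];im[y:y+h,x:x+w]=cv2.resize(i,(w,h),interpolation=cv2.INTER_CUBIC)
put("p_wrist",(80,330),(110,560),0,0,222,400); put("m_wrist",(80,330),(0,450),0,400,222,400)
put("p_scene",(165,250),(180,300),222,0,283,400); put("m_scene",(165,250),(180,300),222,400,283,400)
put("p_top",(200,260),(290,400),505,0,95,175); put("m_top",(200,260),(290,400),505,400,95,175)
cv2.imwrite("pics/final.png",im)
E
```

```text
[ 0.51655711 -0.1178512   0.14778022] [ 0.71413186  1.09593641 -0.29944223] 22.5
[ 0.49181376 -0.20521572  0.14780981] [0.65619233 0.86240952 0.46766829] 23.65
```

View pics/final.png

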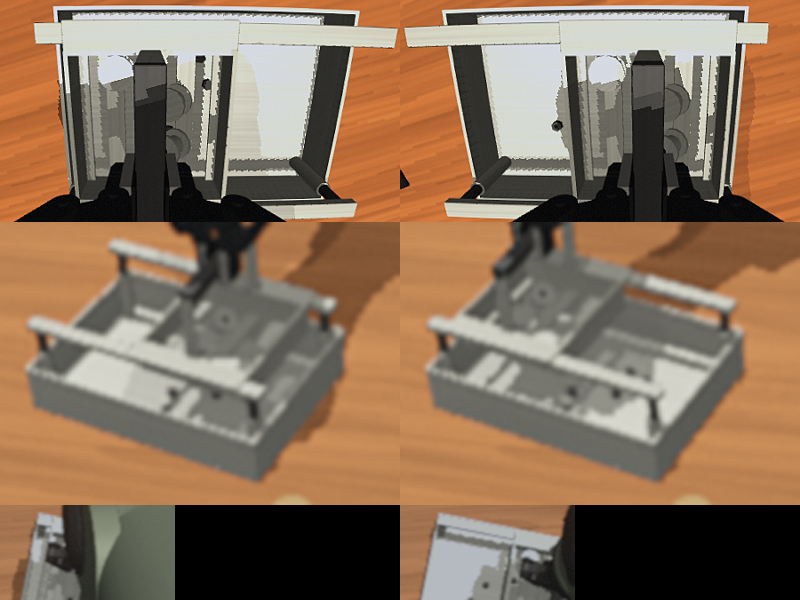

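```bash
cat > blobs.py <<'E'
from h import *
from scipy import ndimage as nd
p=[.5028,-.163,-.274]
def blobs(tag,n,zz=.006,thr=35):
    im=cv2.imread(f"pics/{tag}_{n}.png");z=np.load(f"{tag}_{n}.npz");c=(0,z["K"],z["d"],z["E"])
    g=cv2.cvtColor(im,cv2.COLOR_BGR2GRAY); k=19 if n=="wrist" else 7
    b=cv2.morphologyEx(g,cv2.MORPH_BLACKHAT,cv2.getStructuringElement(cv2.MORPH_ELLIPSE,(k,k)))
    l,m=nd.label(b>thr)
    for i,s in enumerate(nd.find_objects(l),1):
        a=(l[s]==i).sum();h,w=l[s].shape
        lim=(60,260) if n=="wrist" else (3,20)
        if not(lim[0]<=a<=lim[1]) or max(h,w)>2.2*min(h,w): continue
        v,u=nd.center_of_mass(b*(l==i)); w3=back([(u,v)],zz,c)[0]
        d=w3[:2]-p[:2];cs,sn=np.cos(p[2]),np.sin(p[2]);t=[cs*d[0]+sn*d[1],-sn*d[0]+cs*d[1]]
        if abs(t[0])<.09 and abs(t[1])<.125: print(tag,n,"px",round(u),round(v),"a",a,"dark",int(g[l==i].min()),"tray mm",np.round(np.array(t)*1e3))
for n in("scene","wrist","top"):
    for t in "pm": blobs(t,n)
E
python3 blobs.py
```

```text
p scene px 221 193 a 16 dark 99 tray mm [ -66. -100.]
p scene px 255 212 a 6 dark 80 tray mm [-31.  54.]
p scene px 244 217 a 4 dark 70 tray mm [ 6. 35.]
p scene px 255 221 a 17 dark 43 tray mm [ 9. 77.]
p scene px 237 222 a 6 dark 115 tray mm [40. 27.]
m scene px 228 197 a 8 dark 112 tray mm [-59. -70.]
m scene px 229 204 a 7 dark 81 tray mm [-30. -46.]
m scene px 249 209 a 3 dark 91 tray mm [-31.  29.]
m scene px 254 212 a 5 dark 120 tray mm [-28.  50.]
m scene px 213 215 a 3 dark 120 tray mm [ 41. -63.]
m scene px 231 216 a 4 dark 65 tray mm [20. -6.]
p wrist px 256 145 a 95 dark 65 tray mm [44. 68.]
p wrist px 304 148 a 137 dark 45 tray mm [42. 26.]
p wrist px 237 176 a 71 dark 82 tray mm [17. 85.]
m wrist px 252 149 a 71 dark 69 tray mm [ 41. -21.]
m wrist px 304 147 a 103 dark 62 tray mm [ 43. -67.]
m wrist px 176 221 a 133 dark 0 tray mm [-26.  51.]
p top px 324 218 a 11 dark 78 tray mm [73. 93.]
p top px 333 260 a 7 dark 44 tray mm [-25.  52.]
p top px 304 274 a 12 dark 80 tray mm [-72. 116.]
m top px 370 235 a 8 dark 38 tray mm [ 54. -25.]
m top px 361 248 a 8 dark 60 tray mm [19. -9.]
m top px 343 250 a 12 dark 65 tray mm [ 3. 32.]
m top px 334 260 a 7 dark 80 tray mm [-25.  51.]
m top px 342 264 a 12 dark 61 tray mm [-30.  29.]
m top px 401 279 a 16 dark 55 tray mm [ -37. -117.]
m top px 329 286 a 6 dark 91 tray mm [-89.  52.]
```

Run:
```python
from h import *
p=[.5028,-.163,-.274]
N=[(-25,51),(-31,29),(4,34),(20,-8)]
for t in "pm":
    for n in("wrist","scene"):
        z=np.load(f"{t}_{n}.npz");c=(0,z["K"],z["d"],z["E"]); g=cv2.imread(f"pics/{t}_{n}.png",0)
        q=proj(place([(a/1e3,b/1e3,.006) for a,b in N],p),c).round().astype(int)
        print(t,n,[(tuple(u),int(g[max(u[1]-3,0):u[1]+4,u[0]-3:u[0]+4].min())) for u in q])
        if (t,n)==("p","wrist"):
            w=back([(336,145),(342,175),(299,224)],.006,c)[:,:2]-p[:2];cs,sn=np.cos(p[2]),np.sin(p[2])
            print((w@np.array([[cs,-sn],[sn,cs]])*1e3).round())
            w=back([(336,145),(342,175),(299,224)],.07,c)[:,:2]-p[:2]
            print("if in sieve",(w@np.array([[cs,-sn],[sn,cs]])*1e3).round()-[0,46])
z=np.load("p_wrist.npz");g=cv2.imread("pics/p_wrist.png",0);print(g[138:152:2,328:346:2]);print(g[168:184:2,334:352:2])
```

```text
p wrist [((np.int64(275), np.int64(221)), 28), ((np.int64(299), np.int64(227)), 15), ((np.int64(294), np.int64(190)), 15), ((np.int64(342), np.int64(173)), 0)]
[[ 44.  -2.]
 [ 18.  -8.]
 [-28.  29.]]
if in sieve [[ 51. -36.]
 [ 31. -41.]
 [ -5. -13.]]
p scene [((np.int64(254), np.int64(212)), 80), ((np.int64(249), np.int64(209)), 131), ((np.int64(245), np.int64(216)), 69), ((np.int64(231), np.int64(215)), 73)]
m wrist [((np.int64(176), np.int64(220)), 4), ((np.int64(200), np.int64(226)), 37), ((np.int64(192), np.int64(190)), 27), ((np.int64(237), np.int64(172)), 139)]
m scene [((np.int64(254), np.int64(212)), 120), ((np.int64(249), np.int64(209)), 91), ((np.int64(245), np.int64(216)), 64), ((np.int64(231), np.int64(215)), 64)]
[[214 217 219 216 218 217 216 216 217]
 [219 218 219 220 218 219 219 217 216]
 [218 164 160 162 161 130 159 218 214]
 [221  63  22  24  23  23  57 228 215]
 [222  55  30  33  32  31  25 231 215]
 [216   0  28  30  32  25 122 221 212]
 [217  93  86  63  41  82 235 216 213]]
[[106 107  99 245 241 188 226 122 204]
 [108 114  47   0   1  33 162 129 206]
 [103 112   0  31  80  74  64 179 203]
 [104 117   9  24  77  73  68 180 204]
 [107  80  26  28  72  72  64 225 202]
 [102 105  65  22  74  72  64 225 203]
 [106 106 108 123  63  61  57 221 201]
 [103 101 234 218 228 227 166 216 201]]
```

Run:
```python
from h import *
p=[.5028,-.163,-.274]
g=cv2.imread("pics/m_wrist.png",0);print("m wrist @336,145",g[138:152:2,328:346:2])
for t,n in(("m","scene"),("p","scene"),("m","wrist"),("m","top")):
    z=np.load(f"{t}_{n}.npz");c=(0,z["K"],z["d"],z["E"]); g=cv2.imread(f"pics/{t}_{n}.png",0)
    u=proj(place([(.044,-.002,.006)],p),c)[0].round().astype(int);print(t,n,u);print(g[u[1]-5:u[1]+6,u[0]-6:u[0]+7])
```

```text
m wrist @336,145 [[216 217 216 218 216 218 217 216 215]
 [217 219 217 218 218 219 219 217 216]
 [219 173 184 184 184 185 181 222 216]
 [222  95 105 105 105  98 214 219 216]
 [221  90 110 111 110 106 158 216 215]
 [220  94 112 113 112 109 129 220 216]
 [216  88 109 107 108 105 115 217 216]]
m scene [229 220]
[[118 117 117 117 118 116 105  85  67  80 110 123 118]
 [116 118 117 117 119 121 114  91  64  71 103 119 118]
 [122 131 128 120 125 135 135 124 101  91 106 116 120]
 [149 162 151 124 122 135 145 141 126 112 114 119 127]
 [172 169 152 126 119 122 129 129 124 124 128 131 138]
 [165 170 158 141 135 121 102  99 118 145 152 143 145]
 [132 145 145 151 162 147 120 117 143 163 156 144 148]
 [105 110 116 131 145 143 143 153 166 175 160 150 159]
 [103 102 102 107 112 116 128 140 151 167 168 168 184]
 [106 105 104 105 103 103 107 110 118 134 143 154 177]
 [105 105 105 105 105 104 103 102 103 107 110 118 137]]
p scene [229 220]
[[193 192 192 191 191 190 177 139 102 109 137 142 132]
 [193 192 192 192 193 191 178 135  75  73 104 127 151]
 [191 191 191 192 193 194 188 158 101  83 109 146 177]
 [
[... 984 characters left out ...]
8 216 218 217 217 216]
 [219 216 218 217 217 218 220 216 216 219 217 217 216]]
m top [360 237]
[[142 143 143 126  98 125 167 179 163 128 112 124 150]
 [140 146 156 144 106 127 167 177 162 134 119 118 121]
 [139 145 159 148 103 116 157 171 161 143 129 116  94]
 [139 145 156 144 100 115 154 166 156 141 129 111  83]
 [140 143 149 134  98 116 152 159 144 129 120 108  85]
 [140 140 139 124  97 114 136 142 131 116 110  95  70]
 [139 137 126 105  97 119 131 135 127 115 107  92  66]
 [142 152 144 103  99 122 133 133 126 113 107  93  67]
 [145 155 142  99 105 127 134 135 128 116 105  88  62]
 [141 135 111  86 108 130 135 137 134 124 105  78  52]
 [140 125  92  83 110 129 136 138 138 128 107  73  45]]
```

```bash
python3 -m crank '{"travel":[[0.3,1,0],[0.7,2.4,0],[1.1,3.8,0],[1.25,4.4,0],[1.25,4.4,0]],"turn":[[0,0,0],[0,0,0],[0,0,0],[0,0,0],[0,0,0]],"gripper":[1,1,1,1,1]}' >/dev/null; for i in 1 2 3; do python3 -m crank '{"travel":[[0.68,2.4,0],[-0.68,-2.4,0],[0.68,2.4,0],[-0.68,-2.4,0],[0,0,0]],"turn":[[0,0,0],[0,0,0],[0,0,0],[0,0,0],[0,0,0]],"gripper":[1,1,1,1,1]}' | grep -E "pos|^force"; done
python3 avg.py
python3 -m crank '{"travel":[[0,0,0.2],[0,0,0.8],[0,0,2],[0,0,3.5],[0,0,5]],"turn":[[0,0,0],[0,0,0],[0,0,0],[0,0,0],[0,0,0]],"gripper":[1,1,1,1,1]}' | grep pos; python3 -m crank '{"travel":[[0,0,1.2],[0,0,2.2],[0,0,2.8],[0,0,3],[0,0,3]],"turn":[[0,0,0],[0,0,0],[0,0,0],[0,0,0],[0,0,0]],"gripper":[1,1,1,1,1]}'
python3 avg.py; python3 avg.py; python3 snap.py u
python3 - <<'E'
import blobs
E
python3 -c "
from blobs import blobs
" >/dev/null; sed -i 's/^for n in.*/if 0:/' blobs.py; python3 -c "
from blobs import blobs
for n in('scene','wrist','top'): blobs('u',n)"
```

```text
position: [0.5017, -0.1696, 0.1478]
force: [-0.9, -4.5, 0.8]
position: [0.5018, -0.1696, 0.1478]
force: [-1.0, -2.8, -0.4]
position: [0.5017, -0.1696, 0.1478]
force: [-0.6, -2.4, 0.8]
[0.99 2.65 0.4 ] [ 0.281 -0.086 -0.006] [ 0.5041 -0.1618  0.1478] 25.9
position: [0.504, -0.1618, 0.1991]
clock: 26.9
position: [0.504, -0.1617, 0.2277]
tool_rot: [3.142, 0.0, -0.275]
force: [-0.6, -0.4, -4.3]
grip_width: 0.0124
finger_force: 60.6
[ 0.17  0.53 -4.93] [0.021 0.023 0.039] [ 0.504  -0.1616  0.2274] 27.15
[-0.01 -0.2  -4.6 ] [-0.018  0.023  0.019] [ 0.5041 -0.1616  0.2277] 27.4
[ 0.50413329 -0.16164884  0.22778848] [-0.86694098  0.25713162 -5.06587196] 27.55
p scene px 221 193 a 16 dark 99 tray mm [ -66. -100.]
p scene px 255 212 a 6 dark 80 tray mm [-31.  54.]
p scene px 244 217 a 4 dark 70 tray mm [ 6. 35.]
p scene px 255 221 a 17 dark 43 tray mm [ 9. 77.]
p scene px 237 222 a 6 dark 115 tray mm [40. 27.]
m scene px 228 197 a 8 dark 112 tray mm [-59. -70.]
m scene px 229 204 a 7 dark 81 tray mm [-30. -46.]
m scene px 249 209 a 3 dark 91 tray mm [-31.  29.]
m scene px 254 212 a 5 dark 120 
[... 920 characters left out ...]
u scene px 235 207 a 6 dark 107 tray mm [-25. -18.]
u scene px 249 209 a 3 dark 83 tray mm [-31.  29.]
u scene px 244 216 a 15 dark 51 tray mm [ 4. 33.]
u scene px 231 216 a 6 dark 55 tray mm [20. -8.]
u wrist px 252 152 a 135 dark 96 tray mm [28. 30.]
u wrist px 308 160 a 197 dark 45 tray mm [ 19. -33.]
u wrist px 211 177 a 61 dark 0 tray mm [-0. 78.]
u wrist px 247 240 a 187 dark 46 tray mm [-78.  39.]
u wrist px 371 233 a 73 dark 24 tray mm [ -70. -111.]
u top px 343 224 a 7 dark 88 tray mm [67. 46.]
u top px 333 231 a 3 dark 142 tray mm [45. 65.]
u top px 361 247 a 8 dark 48 tray mm [19. -9.]
u top px 344 250 a 8 dark 63 tray mm [ 4. 30.]
u top px 342 264 a 11 dark 62 tray mm [-30.  29.]
```

```bash
python3 -m crank '{"travel":[[0.1,0.5,0],[0.3,2,0],[0.65,3.9,0],[1.1,6.9,0],[1.6,9.8,0]],"turn":[[0,0,1],[0,0,2],[0,0,3.5],[0,0,5],[0,0,7]],"gripper":[1,1,1,1,1]}' | grep pos; python3 -m crank '{"travel":[[0.5,3,0],[0.95,5.9,0],[1.4,8.9,0],[1.9,11.8,0],[2.4,14.8,0]],"turn":[[0,0,1.5],[0,0,3],[0,0,4.5],[0,0,6],[0,0,7.5]],"gripper":[1,1,1,1,1]}' | grep pos;  python3 -m crank '{"travel":[[0.5,3,0],[1,5.9,0],[1.4,8.5,0],[1.65,10.3,0],[1.7,11,0]],"turn":[[0,0,2],[0,0,4],[0,0,5.5],[0,0,6.5],[0,0,7]],"gripper":[1,1,1,1,1]}' | grep pos
python3 -m crank '{"travel":[[0,0,-0.3],[0,0,-1.3],[0,0,-3],[0,0,-5],[0,0,-7]],"turn":[[0,0,0],[0,0,0],[0,0,0],[0,0,0],[0,0,0]],"gripper":[1,1,1,1,1]}' | grep pos; python3 -m crank '{"travel":[[0,0,-2],[0,0,-3.5],[0,0,-4.7],[0,0,-5.5],[0,0,-5.8]],"turn":[[0,0,0],[0,0,0],[0,0,0],[0,0,0],[0,0,0]],"gripper":[1,1,1,1,1]}'
python3 -m crank '{"travel":[[0,0,-0.1],[0,0,-0.2],[0,0,-0.3],[0,0,-0.3],[0,0,-0.3]],"turn":[[0,0,0],[0,0,0],[0,0,0],[0,0,0],[0,0,0]],"gripper":[1,1,1,1,1]}'
```

```text
position: [0.5202, -0.0608, 0.2279]
position: [0.5437, 0.0875, 0.2279]
position: [0.5605, 0.1973, 0.2277]
position: [0.561, 0.1926, 0.1565]
clock: 30.05
position: [0.561, 0.1941, 0.0992]
tool_rot: [3.141, 0.001, 0.1]
force: [0.9, -1.0, -4.8]
grip_width: 0.0126
finger_force: 60.6
clock: 30.55
position: [0.5612, 0.1944, 0.097]
tool_rot: [-3.142, -0.0, 0.1]
force: [-0.0, 0.3, -4.2]
grip_width: 0.0128
finger_force: 60.6
```

```bash
for i in 1 2 3 4; do python3 -m crank '{"travel":[[0,0,-0.04],[0,0,-0.1],[0,0,-0.16],[0,0,-0.2],[0,0,-0.2]],"turn":[[0,0,0],[0,0,0],[0,0,0],[0,0,0],[0,0,0]],"gripper":[1,1,1,1,1]}' | grep -E "pos|^force"; done
```

```text
position: [0.5611, 0.1943, 0.0947]
force: [-0.3, -1.2, -4.5]
position: [0.5611, 0.1943, 0.0927]
force: [0.2, 0.0, -5.1]
position: [0.5611, 0.1943, 0.0907]
force: [0.4, -0.2, -5.4]
position: [0.5611, 0.1943, 0.0887]
force: [0.4, 0.2, -4.2]
```

```bash
for i in 1 2 3; do python3 -m crank '{"travel":[[0,0,-0.02],[0,0,-0.05],[0,0,-0.08],[0,0,-0.08],[0,0,-0.08]],"turn":[[0,0,0],[0,0,0],[0,0,0],[0,0,0],[0,0,0]],"gripper":[1,1,1,1,1]}' | tee /tmp/o | grep -E "pos|^force"
python3 - <<'E'
import re;f=float(re.search(r"^force.*, ([-\d.]+)\]",open("/tmp/o").read(),re.M)[1]);print("contact" if f>-2.5 else "no")
E
grep -q "^force.* [0-9.]*\]" /tmp/o && break; done
```

```text
position: [0.5611, 0.1943, 0.088]
force: [-0.2, -0.8, -5.0]
no
position: [0.5611, 0.1944, 0.0872]
force: [0.0, 0.7, -3.8]
no
position: [0.5611, 0.1944, 0.0871]
force: [-4.0, -1.0, 10.6]
contact
```

```bash
python3 -m crank '{"travel":[[0,0,0.05],[0,0,0.05],[0,0,0.05],[0,0,0.05],[0,0,0.05]],"turn":[[0,0,0],[0,0,0],[0,0,0],[0,0,0],[0,0,0]],"gripper":[1,1,1,1,1]}' 20| grep -E "pos|^force";python3 -m crank '{"travel":[[0,0,0],[0,0,0],[0,0,0],[0,0,0],[0,0,0]],"turn":[[0,0,0],[0,0,0],[0,0,0],[0,0,0],[0,0,0]],"gripper":[0.75,0.6,0.4,0.2,0]}' ;python3 -m crank '{"travel":[[0,0,0],[0,0,0],[0,0,0.5],[0,0,2],[0,0,4]],"turn":[[0,0,0],[0,0,0],[0,0,0],[0,0,0],[0,0,0]],"gripper":[0,0,0,0,0]}'; python3 -m crank '{"travel":[[0,0,3],[0,0,6],[0,0,9],[0,0,11],[0,0,11]],"turn":[[0,0,0],[0,0,0],[0,0,0],[0,0,0],[0,0,0]],"gripper":[0,0,0,0,0]}'; python3 snap.py e
python3 - <<'E'
from h import *
z=np.load("e_wrist.npz");c=(0,z["K"],z["d"],z["E"]);g=cv2.imread("pics/e_wrist.png",0)
q=[.561,.193,.1]
# flange white mask -> rect
m=cv2.morphologyEx(((g>185)*255).astype(np.uint8),cv2.MORPH_OPEN,np.ones((5,5)))
n,l,s,ct=cv2.connectedComponentsWithStats(m)
print([tuple(int(v) for v in r) for r in s[1:] if r[4]>300])
print("pred flange corners",proj(place([(.078,.058,.037),(.078,-.058,.037),(-.078,-.058,.037),(-.078,.058,.037),(.058,0,.037),(-.058,0,.037)],q),c).round())
E
```

```text
position: [0.5612, 0.1944, 0.0871]
force: [-2.8, -1.5, 5.2]
clock: 35.05
position: [0.5611, 0.1943, 0.0869]
tool_rot: [-3.142, -0.0, 0.1]
force: [0.3, -1.0, -0.6]
grip_width: 0.0761
finger_force: 0.0
clock: 35.55
position: [0.5608, 0.1943, 0.1278]
tool_rot: [3.141, 0.001, 0.1]
force: [0.4, 0.1, 0.3]
grip_width: 0.0854
finger_force: 0.0
clock: 36.05
position: [0.5622, 0.1948, 0.241]
tool_rot: [-3.14, -0.005, 0.1]
force: [0.5, -1.0, 0.8]
grip_width: 0.0854
finger_force: 0.0
[0.56084213 0.19417632 0.2370004 ] [-0.05436595 -0.01958348 -0.31666904] 36.2
[(486, 60, 28, 32, 720), (224, 108, 112, 31, 2379), (464, 183, 96, 121, 7214), (476, 295, 84, 39, 1021)]
pred flange corners [[224. 106.]
 [337. 106.]
 [330. 247.]
 [230. 247.]
 [280. 126.]
 [280. 231.]]
```

```bash
python3 -c "
from blobs import blobs
for n in('scene','top'): blobs('e',n)
from workcell import bot
print(bot.job_done())"
```

```text
e scene px 249 210 a 6 dark 119 tray mm [-29.  30.]
e scene px 231 216 a 9 dark 93 tray mm [21. -7.]
e scene px 229 221 a 4 dark 135 tray mm [44.  1.]
e top px 359 236 a 11 dark 90 tray mm [46.  0.]
e top px 361 248 a 14 dark 90 tray mm [19. -8.]
e top px 343 251 a 14 dark 91 tray mm [ 3. 33.]
e top px 334 260 a 13 dark 82 tray mm [-25.  52.]
e top px 342 264 a 12 dark 92 tray mm [-30.  29.]
e top px 329 286 a 5 dark 83 tray mm [-89.  52.]
the job is handed in; nothing more can be done
None
```

The job is handed in (no verdict came back): the top camera shows all five nuts in the tray, and the sieve is upright on its mat and released at about 36 s; the three bobbins were last seen in it while still on the runners.

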